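# Show the customer the tote of spares from the rack drawer

### The arm

A 6-joint arm with a two-finger parallel gripper is mounted at the origin on the work surface. World frame = base frame: x ahead of the robot, y to its left, z up, the work surface at z = 0. Lengths are in m, angles in rad, forces in N, time in s.
With the tool pointing down it reaches from about 0.375 to 0.9 m from the base axis. Payload 3.1 kg.
Tool frame: the origin (TCP) lies where the fingers leave the gripper's body, on its centre line; the fingertips stand 70 mm ahead of it and the grasp point (between the pads) lies 51 mm ahead of it; z points along the fingers, x is the direction in which the jaws open and shut, and the axes are right-handed (so a half turn about z gives the same grasp; the last joint's range is limited). The gripper opens to 87 mm and grips with 3 to 60 N. Pads are 19 mm wide; open, the fingers measure 117 mm over their backs; the gripper's body (75 mm by 190 mm) begins 51 mm behind the grasp point.
Start: joints at [-1.524, 0.527, 1.433, -0, 1.181, -0.178], TCP at [0.14, -0.609, 0.292] pointing down, gripper open.
Joint ranges: [-3.08, 3.08], [-0.75, 2.2], [0.22, 2.44], [-1.43, 4.57], [0, 2.65], [-2.85, 2.85]. Speed limits (rad/s): [2.79, 2.79, 3.14, 3.14, 3.14, 3.14].

### API

Orientations are given as [roll, pitch, yaw] about the fixed x, y, z axes, in that order (R = Rz(yaw) Ry(pitch) Rx(roll)).
In Python, from bench import readout, cams, order, spotter gives the robot as it stands.
- The arm moves only by the shell command python3 -m creep 'ROWS'. ROWS is JSON, a list of rows, each a list of 7 numbers: the finger opening in mm, from 0 to 87, then the shift along the tool's x, y, z in mm, then the turn, a rotation vector about the tool's x, y, z in rad. In form: [[grip, dx, dy, dz, wx, wy, wz], ...]. A call has 1 to 5 rows; each row is the pose to reach, as a shift and turn from the pose commanded when the call began, along the tool's axes at that moment; what a row does not reach only later rows make up. A row lasts 1/8 s, in which the tool goes at most 62.5 mm and 10.7 degrees, less where a joint would pass 70% of its speed; a pose out of reach is approached as far as the arm can. A call with a gripper value outside its range is refused whole. The fingers move at their own pace and stop on an object; the grip force is fixed at half the most. Time passes only in rows, so rows that repeat a pose let the fingers close. It gives the time, the measured TCP pose, the force and the opening at its end, in the units of the state.
- readout.state(): the state, without advancing time (a new reading comes with each control period).
- cams.snapshot(name): name is "scene" or "top"; returns (picture, depth): 420x560x3 uint8, red, green, blue; 420x560 float32, m along the optical axis (not along the pixel's ray), 0 where there is no reading.
- cams.camera_params(name): a dict with "K" (3x3 intrinsics, pixels), "rvec" (rotation vector, rad) and "tvec" (3), from world to camera coordinates, as OpenCV has them. Camera axes: x right, y down, z forward; pixel columns grow to the right and rows downward; lengths in m; the calibration is good to about 2 mm. A picture is of the moment at which its call begins. camera_params takes no time and is no camera call.
- order.close_job(): hands the job in, once; it reports no verdict.
Trained networks look in the newest picture that a camera, given by its name, has taken for a name from the list of things; names that differ only in an ending like _2 or _b are one class to them, and where a whole thing is asked for, a point or a joint stands for the part that bears it (a point fixed in the world has none). Each returns a list of dicts, best first, with "p" (0 to 1); they miss things now and then, are a little off and sometimes report something else, mostly with a low value. They report only what shows in the picture. A call takes as long as a camera call.
- spotter.regions_of(camera, name): "mask" (420x560 bool, what is visible of it) and "box" ([left, top, right, bottom] in pixels, round what is visible of it).
The state is a dict: "time_s": time; "joint_positions": joint angles; "qvel": joint speeds; "joint_efforts": joint torques, N m; "tool_pos": TCP position; "tool_rot": TCP orientation; "contact_force": force on the tool from outside, world axes, zero at the start; "ft_torque": the same for the moment, N m; "opening": finger opening in m.
Only numpy, scipy, OpenCV 4.12 (cv2) and the standard library are available. Lean on these libraries where they do the work, as an engineer would, in place of code of your own. Each camera call takes 0.05 s, during which the arm holds its last target.

### The job

A customer at the radio swap-meet table wants to look through the carry tote of spares that is kept in the drawer of the small rack case. Pull the drawer all the way out to its stop by its bar handle and leave it out, then take the tote by its top handle, lift it out level with all its loose spares still in it, and finish while holding it still and level in the air, with its underside higher than the top of the case. Do not set it down or let go at the end, and leave the other things on the table where they are.

Things in the scene. Friction and masses are not known exactly. Their poses are not given: they have to be found in the camera images.
- drawer (a joint): How far the drawer of the rack case is pulled out, in m: 0 shut, 0.21 at its stop, fully out. It starts shut or ajar by up to 0.03. It runs on slides with about 2.5 N of friction, stays where it is left and moves along the case's own -x axis.
- case_top_front (a point): Middle of the top front edge of the rack case, which does not move: a dark sheet-steel box 264 mm wide (own y), 270 mm deep (own x), top 150 mm above the table. Own x points from the open front into the case, z up. At the start the tote is under the case's roof; it comes wholly out from under it only as the drawer nears its stop.
- drawer_handle (a point): Centre of the drawer's steel bar handle; moves with the drawer. Level bar 12 mm thick, 120 mm long (own y), axis 120 mm above the table, 38 mm free behind it, a post 54 mm to each side of the centre. Own x points into the drawer: pull along -x. Pale front panel 254 mm wide, 4 mm thick, top 144 mm above the table; the drawer is open above, its sides and back 50 mm high, floor 18 mm above the table.
- tote_grip (a point): Centre of the carry handle of the grey plastic tote in the drawer: a straight flat-sided bar 14 mm wide (own y), 18 mm high, 116 mm long (own x, within 0.1 rad of the drawer's x), 92 mm above the tote's underside, 110 mm above the table at the start. Uprights 12 mm thick carry it 52 mm to each side of the centre; the gap under the bar is 42 mm high. Own z is the tote's up.
- tote: The same tote, loose in the drawer; origin at the centre of its underside. 150 mm long (own x), 120 mm wide (own y), walls 45 mm high, a low middle partition under the handle. With its spares it weighs 0.6 to 0.8 kg, and any end or side may be the heavier by the weight of the transformer, so grip the bar firmly in the middle.
- case: The rack case (with its drawer); the origin is at the centre of its underside on the table, own x from the front to the back.
- valve_c (a point): Loose spare in the tote: a glass radio valve with a black base, lying, 32 mm thick, 78 mm long; point at mid-height. To stay in the tote.
- transformer_c (a point): Loose spare in the tote: a small iron-core transformer, 46 x 38 x 38 mm, 0.18 kg; point at its centre. To stay in the tote.
- relay_c (a point): Loose spare in the tote: a plug-in relay in a clear cover, 36 x 36 x 48 mm, 0.06 kg; point at its centre. To stay in the tote.
- dial_knob_c (a point): Loose spare in the tote: a black dial knob with a metal skirt, 42 mm across, 25 mm high, 0.05 kg; point at its centre. To stay in the tote.
- power_meter: Bystander: a small black meter box standing on top of the rack case near its back, 100 x 60 x 65 mm; origin under its centre.
- multimeter: Bystander: a black hand multimeter lying across the top of the rack case, at least 80 mm back from its front edge, 150 x 74 x 32 mm; origin under its centre.
- drink_can: Bystander: a drinks can, 66 mm across, 122 mm high, standing on the table to the robot's right; origin under its centre.
- desk_mic: Bystander: a microphone on a round desk stand, 92 mm across, 165 mm high, on the same side; origin under its centre.
- screw_jar: Bystander: a closed glass jar, 72 mm across, 85 mm high, on the same side; origin under its centre.
- dummy_load: Bystander: a round finned metal load, 72 mm across, 97 mm high, on the same side; origin under its centre.
- screwdriver: Bystander: a screwdriver lying on the table to the robot's right, near the end of the drawer's path, 190 mm long, along its own x; origin under its middle.

How it is judged:
On the way, in this order (a step that is already met when the one before it is completed fails the run):
1. the drawer is pulled out to its stop with the tote still standing in it (value of joint drawer above 0.203 m and height (world z) of tote_grip below 0.125 m), for 0.2 s.
2. the tote is gripped and lifted clear of the drawer (height (world z) of tote_grip above 0.16 m and contact force between tote and the fingers above 2 N and contact force between tote and case below 0.2 N), for 0.2 s.
At the end, for the whole second after the job is handed in: For the last second the gripper alone holds the tote, its underside over the top of the case (handle centre above 243 mm), level within 0.1 rad and still (under 30 mm/s, 0.2 rad/s), with all four spares in it; the drawer is out within 12 mm of its stop (value of joint drawer above 0.198 m and height (world z) of tote_grip above 0.243 m and contact force between tote and the fingers above 2 N and contact force between tote and case below 0.2 N and angle between tote_grip's own z axis and vertical below 0.1 rad and linear speed of tote below 0.03 m/s and angular speed of tote below 0.2 rad/s and x of valve_c in the frame of tote_grip between -0.075 and 0.075 m and y of valve_c in the frame of tote_grip between -0.06 and 0.06 m and z of valve_c in the frame of tote_grip between -0.095 and -0.04 m and x of transformer_c in the frame of tote_grip between -0.075 and 0.075 m and y of transformer_c in the frame of tote_grip between -0.06 and 0.06 m and z of transformer_c in the frame of tote_grip between -0.095 and -0.04 m and x of relay_c in the frame of tote_grip between -0.075 and 0.075 m and y of relay_c in the frame of tote_grip between -0.06 and 0.06 m and z of relay_c in the frame of tote_grip between -0.095 and -0.04 m and x of dial_knob_c in the frame of tote_grip between -0.075 and 0.075 m and y of dial_knob_c in the frame of tote_grip between -0.06 and 0.06 m and z of dial_knob_c in the frame of tote_grip between -0.095 and -0.04 m); the arm keeps its last pose, push and grip.
It fails at once if the tote is tipped by more than 0.3 rad (angle between tote_grip's own z axis and vertical above 0.3 rad).
It fails at once if a bystander is moved by more than 25 mm (distance of any of power_meter, multimeter, drink_can, desk_mic, screw_jar, dummy_load, screwdriver from where it was at the start of the episode above 0.025 m).
It also fails if it takes over 48 s, if anything falls off the work surface, if the arm or the gripper's body presses on something with over 40 N, if the wrist force passes 120 N, or if a joint passes its speed limit or range.

## Working session

There is one attempt and no reset: what is moved stays moved. The work goes in short steps, Python scripts to look and compute and a shell command to move; the robot and the scene stay as the last step left them, time stands still between calls to the robot, and variables do not carry over. Pictures are saved under pics/ and viewed, and the job is handed in when it is done.

```bash
ls; mkdir -p pics; python3 - <<'E'
from bench import readout,cams,spotter
import cv2,numpy as np
print(readout.state())
for n in("scene","top"):
    im,d=cams.snapshot(n); cv2.imwrite(f"pics/{n}0.png",im[:,:,::-1]); np.savez(f"{n}0.npz",im=im,d=d)
    print(n,cams.camera_params(n))
E
```

```text
pics
{'time_s': 0.0, 'joint_positions': array([-1.52351717e+00,  5.28456364e-01,  1.43390188e+00, -2.09453196e-05,
        1.18134035e+00, -1.78456252e-01]), 'qvel': array([ 0.00015644, -0.00069573, -0.00026068,  0.00075807, -0.00030518,
       -0.00093633]), 'joint_efforts': array([-2.58805580e-03, -4.40050149e+01, -1.76591420e+01,  6.29627192e-02,
        5.82525751e-02, -1.73199574e-04]), 'tool_pos': array([ 0.13991282, -0.60855071,  0.29127761]), 'tool_rot': array([-3.14123788e+00,  2.07593133e-03, -1.34505258e+00]), 'contact_force': array([0.12743872, 0.25221401, 0.19334544]), 'ft_torque': array([-0.0051836 , -0.01690488, -0.00876507]), 'opening': 0.08700397945819517}
scene {'K': array([[409.80485625,   0.        , 273.45676675],
       [  0.        , 409.80485625, 207.5215164 ],
       [  0.        ,   0.        ,   1.        ]]), 'rvec': array([ 2.19414759,  1.32119682, -0.43613268]), 'tvec': array([-0.27019991, -0.29467192,  1.37535581])}
top {'K': array([[521.74996283,   0.        , 281.21627323],
       [  0.        , 521.74996283, 207.14191212],
       [  0.        ,   0.        ,   1.        ]]), 'rvec': array([ 2.11541996, -2.1056772 ,  0.22367825]), 'tvec': array([0.04280887, 0.53547511, 1.45550483])}
```

View pics/scene0.png

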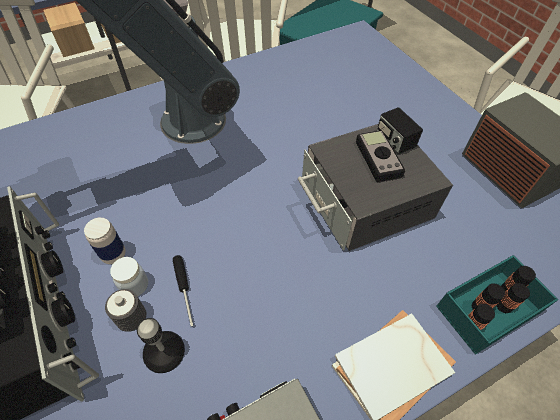

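View pics/top0.png

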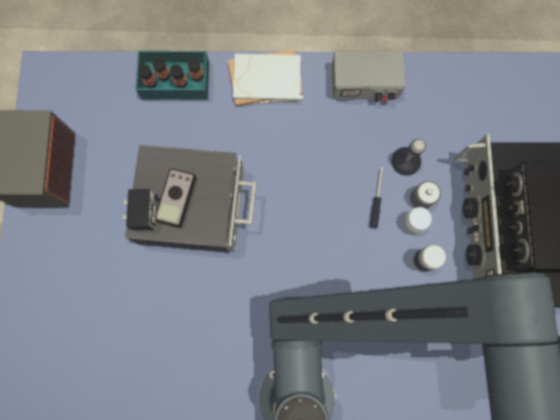

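The case is to the robot's left with its drawer facing right (-y); the bar handle is at about (250,203) in the top view, the multimeter and meter are on the roof, and the screwdriver is at (377,198). Next I'll measure them.

```bash
cat > h.py <<'E'
import numpy as np,cv2
from bench import cams
def cloud(n,d):
    p=cams.camera_params(n);K=p["K"];R=cv2.Rodrigues(p["rvec"])[0];t=p["tvec"]
    v,u=np.indices(d.shape)
    c=np.stack([(u-K[0,2])/K[0,0]*d,(v-K[1,2])/K[1,1]*d,d],-1)
    w=(c-t)@R; w[d<=0]=np.nan
    return w
def fitline(P):
    vx,vy,x,y=cv2.fitLine(P.astype(np.float32),cv2.DIST_HUBER,0,.001,.001).ravel();return vx,vy,x,y
E
python3 - <<'E'
from h import *
d=np.load("top0.npz")["d"];w=cloud("top",d)
sub=w[140:262,110:270].reshape(-1,3)
top=sub[(abs(sub[:,2]-.15)<.004)]
print("roof n",len(top),np.nanmedian(top[:,2]))
r=cv2.minAreaRect(top[:,:2].astype(np.float32));print(r,cv2.boxPoints(r))
hp=w[170:235,236:265]; 
m=(hp[...,2]>.105)&(hp[...,2]<.135)
P=hp[m]; print("handle zone",len(P),P.min(0),P.max(0))
sp=w[170:235,236:265,2]
np.set_printoptions(linewidth=200)
print((sp[::3]*1000).round().astype(int))
pt=w[165:240,225:262].reshape(-1,3)
from bench import spotter
s=cloud("scene",np.load("scene0.npz")["d"])
for n in["drawer_handle","case","tote","drink_can","desk_mic","screw_jar","dummy_load","screwdriver","multimeter"]:
  for c,W in(("top",w),("scene",s)):
    if c=="scene" and n!="drawer_handle":continue
    L=spotter.regions_of(c,n)
    for q in L[:1]:
        Q=W[q["mask"]];Q=Q[~np.isnan(Q[:,0])]
        print(c,n,round(q["p"],2),q["box"],len(Q),np.median(Q,0).round(3),np.percentile(Q,3,axis=0).round(3),np.percentile(Q,97,axis=0).round(3))
E
```

```text
roof n 5524 0.15003900243049384
((0.5489778518676758, 0.3119807839393616), (0.28548553586006165, 0.26533275842666626), 85.04893493652344) [[0.4044871  0.18122038]
 [0.66882986 0.15832087]
 [0.6934686  0.4427412 ]
 [0.42912585 0.4656407 ]]
handle zone 324 [0.47302654 0.11586766 0.10588349] [0.63137075 0.17171608 0.13470813]
[[                  69                   67                  145                  135                  109                   81                   59                   30                    2
                     4                    2                   -2                    7                    2                    4                    0                   -1                    7
                     2                    9                   -5                   -1                    1                    2                    0                    4                    6
                     5                    2]
 [                  38                   38                  148                  134                  107                   78                   50         
[... 13245 characters left out ...]
6 -0.394  0.02 ] [ 0.411 -0.338  0.127]
top desk_mic 0.93 [393.4, 137.6, 425.7, 175.2] 896 [ 0.684 -0.329  0.022] [ 0.65  -0.372  0.002] [ 0.727 -0.294  0.162]
top screw_jar 0.61 [401.1, 208.1, 433.3, 237.2] 630 [ 0.491 -0.339  0.082] [ 0.464 -0.375  0.006] [ 0.523 -0.313  0.09 ]
top dummy_load 0.88 [409.9, 180.1, 441.7, 207.3] 681 [ 0.568 -0.369  0.077] [ 0.54  -0.406  0.002] [ 0.604 -0.343  0.095]
top screwdriver 0.75 [370.6, 168.8, 382.9, 229.5] 298 [ 0.533 -0.235  0.022] [ 0.485 -0.255  0.012] [ 0.647 -0.219  0.029]
top multimeter 0.81 [157.0, 170.2, 197.5, 229.6] 1581 [0.531 0.327 0.182] [0.464 0.286 0.164] [0.601 0.371 0.191]<stdin>:12: RuntimeWarning: invalid value encountered in cast
```

```bash
python3 - <<'E'
from h import *
for c,rg in(("top",(160,262,236,265)),("scene",(160,250,290,345))):
    d=np.load(c+"0.npz")["d"];w=cloud(c,d)
    P=w[rg[0]:rg[1],rg[2]:rg[3]].reshape(-1,3)
    # rough frame
    a=np.array([.0863,.9963]);b=np.array([.9963,-.0863])
    o=np.array([.552,.125])
    q=(P[:,:2]-o)@np.c_[a,b]
    m=(P[:,2]>.11)&(P[:,2]<.132)&(abs(q[:,1])<.048)&(q[:,0]<.02)&(q[:,0]>-.03)
    B=P[m]; v=fitline(B[:,:2]);print(c,len(B),B.mean(0),B.min(0),B.max(0),"dir",v, np.arctan2(v[1],v[0]))
    m2=(P[:,2]>.11)&(P[:,2]<.132)&(q[:,0]<.025)&(q[:,0]>-.03)
    B=P[m2];q2=q[m2];print("ends along b",np.percentile(q2[:,1],[0,2,98,100]), "a",np.percentile(q[m][:,0],[2,50,98]))
    # panel top
    m3=(P[:,2]>.138)&(P[:,2]<.148)&(q[:,0]>.03)&(q[:,0]<.07); 
    if m3.sum()>10: print("panel a",np.percentile(q[m3][:,0],[5,50,95]),"b",q[m3][:,1].min(),q[m3][:,1].max())
d=np.load("top0.npz")["d"];w=cloud("top",d)
sub=w[140:262,110:270].reshape(-1,3)
sub=sub[abs(sub[:,2]-.15)<.003]; r=cv2.minAreaRect(sub[:,:2].astype(np.float32));print(r)
E
python3 - <<'E'
import cv2
im=cv2.imread("pics/top0.png")[140:260,180:280]
cv2.imwrite("pics/crop0.png",cv2.resize(im,None,fx=5,fy=5,interpolation=cv2.INTER_CUBIC)[:600])
E
```

```text
top 151 [0.55268701 0.12615868 0.12417902] [0.50431135 0.11586766 0.11413281] [0.59341843 0.14125636 0.13168967] dir (np.float32(0.9993954), np.float32(-0.03476967), np.float32(0.5468673), np.float32(0.12542544)) -0.034776676
ends along b [-0.07941829 -0.07768537  0.03883879  0.04119344] a [-0.00570547  0.00016025  0.01866404]
panel a [0.04370118 0.04526378 0.04769759] b -0.012914394505097756 0.09481263204096911
scene 179 [0.55699492 0.12346627 0.12350559] [0.50428079 0.11383628 0.11663848] [0.59406851 0.14143737 0.1293988 ] dir (np.float32(0.9995781), np.float32(-0.029044846), np.float32(0.5468212), np.float32(0.12264791)) -0.029048929
ends along b [-0.0772272  -0.07506829  0.04145153  0.04205193] a [-0.00803584 -0.00306598  0.01739519]
panel a [0.04148854 0.04370549 0.06548873] b -0.10619062771409299 0.07727574802325882
((0.5489778518676758, 0.3119807839393616), (0.28548553586006165, 0.26533275842666626), 85.04893493652344)
```

View pics/crop0.png

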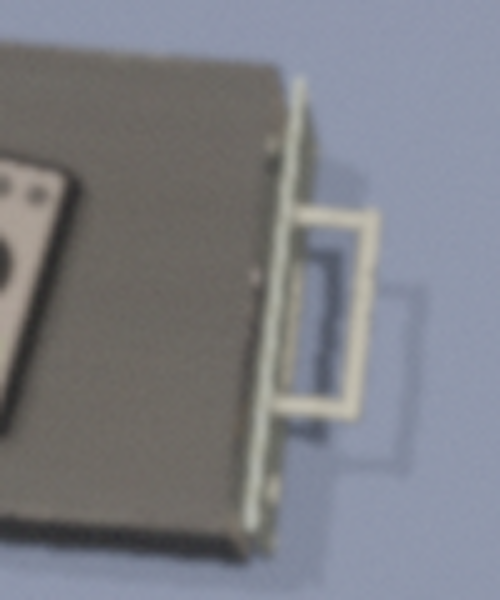

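```bash
cat >> h.py <<'E'
from scipy.spatial.transform import Rotation as Ro
from bench import readout
def plan(pos,yaw,verbose=True):
    s=readout.state();R=Ro.from_euler("xyz",s["tool_rot"])
    T=Ro.from_euler("xyz",[np.pi,0,yaw])
    print("t",s["time_s"],"tcp",s["tool_pos"].round(4),s["tool_rot"].round(3),"F",s["contact_force"].round(1),"op",round(s["opening"]*1000,1))
    print("shift mm",(R.inv().apply(np.array(pos)-s["tool_pos"])*1000).round(1),"rv",(R.inv()*T).as_rotvec().round(3))
E
python3 -c "
from h import *
plan([.534,.125,.30],-1.657)"
```

```text
t 0.6 tcp [ 0.14   -0.6091  0.2923] [-3.142  0.    -1.345] F [0.  0.1 0. ] op 87.2
shift mm [-627.2 -548.4   -7.7] rv [-0.     0.     0.312]
```

```bash
python3 -m creep '[[87,-47,-41,-8,0,0,0],[87,-94,-82,-8,0,0,0.05],[87,-141,-123,-8,0,0,0.1],[87,-188,-164,-8,0,0,0.2],[87,-235,-205,-8,0,0,0.31]]'; python3 -c "
from h import *
plan([.534,.125,.30],-1.657)"
```

```text
time_s: 1.23
tool_pos: [0.2879, -0.3326, 0.3006]
tool_rot: [-3.141, -0.001, -1.659]
contact_force: [0.4, 0.1, 0.8]
opening: 0.0868
t 1.225 tcp [ 0.2879 -0.3326  0.3006] [-3.141e+00 -1.000e-03 -1.659e+00] F [0.4 0.1 0.8] op 86.8
shift mm [-4.775e+02 -2.047e+02  4.000e-01] rv [-0.001 -0.001 -0.002]
```

```bash
python3 -m creep '[[60,-55,-24,0,0,0,0],[60,-110,-47,0,0,0,0],[60,-165,-71,0,0,0,0],[60,-220,-94,0,0,0,0],[60,-275,-118,0,0,0,0]]'; python3 -m creep '[[40,-50,-22,0,0,0,0],[40,-100,-43,0,0,0,0],[40,-150,-65,0,0,0,0],[40,-202,-87,0,0,0,0],[40,-202,-87,0,0,0,0]]';python3 - <<'E'
from h import *
plan([.534,.125,.25],-1.657)
im,d=cams.snapshot("scene");cv2.imwrite("pics/s1.png",im[:,:,::-1])
E
```

```text
time_s: 1.85
tool_pos: [0.4287, -0.0684, 0.3007]
tool_rot: [-3.14, -0.001, -1.655]
contact_force: [0.3, -0.7, -0.4]
opening: 0.0606
time_s: 2.48
tool_pos: [0.5331, 0.1271, 0.3004]
tool_rot: [-3.139, 0.001, -1.65]
contact_force: [0.0, 0.5, 0.3]
opening: 0.0399
t 2.475 tcp [0.5331 0.1271 0.3004] [-3.139e+00  1.000e-03 -1.650e+00] F [0.  0.5 0.3] op 39.9
shift mm [ 2.1 -1.  50.4] rv [-0.002  0.001  0.007]
```

View pics/s1.png

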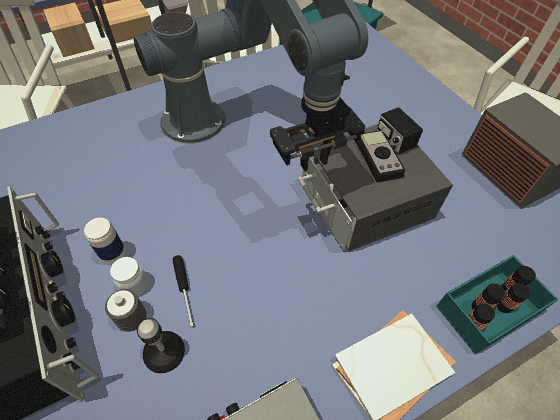

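The gripper is above the bar, at about (320,140) to (320,205), with its long body lying along the pull direction and the multimeter clear of it. I'll go down next.

```bash
python3 -m creep '[[40,2,-1,40,0,0,0],[40,2,-1,75,0,0,0],[40,2,-1,100,0,0,0],[40,2,-1,118,0,0,0],[40,2,-1,126,0,0,0]]'; python3 -m creep '[[0,0,0,0,0,0,0],[0,0,0,0,0,0,0],[0,0,0,0,0,0,0],[0,0,0,0,0,0,0]]'
```

```text
time_s: 3.15
tool_pos: [0.5314, 0.1205, 0.1734]
tool_rot: [3.139, -0.001, -1.657]
contact_force: [0.8, -0.1, -0.2]
opening: 0.0397
time_s: 3.65
tool_pos: [0.5328, 0.1222, 0.1751]
tool_rot: [-3.14, 0.001, -1.655]
contact_force: [-0.3, 1.1, 2.9]
opening: 0.0111
```

The fingers stopped at 11 mm on the 12 mm bar, so it is gripped. Now I'll pull along +x of the tool.

```bash
python3 -m creep '[[0,8,0,0,0,0,0],[0,28,0,0,0,0,0],[0,53,0,0,0,0,0],[0,78,0,0,0,0,0],[0,100,0,0,0,0,0]]';python3 -m creep '[[0,20,0,0,0,0,0],[0,40,0,0,0,0,0],[0,58,0,0,0,0,0],[0,70,0,0,0,0,0],[0,76,0,0,0,0,0]]'
```

```text
time_s: 4.28
tool_pos: [0.524, 0.0216, 0.175]
tool_rot: [-3.141, 0.001, -1.655]
contact_force: [-0.6, 3.5, 4.6]
opening: 0.011
time_s: 4.9
tool_pos: [0.5174, -0.0543, 0.175]
tool_rot: [-3.141, 0.0, -1.656]
contact_force: [-0.5, 2.8, 7.5]
opening: 0.0108
```

```bash
python3 -m creep '[[0,5,0,0,0,0,0],[0,10,0,0,0,0,0],[0,14,0,0,0,0,0],[0,14,0,0,0,0,0]]';python3 -m creep '[[0,4,0,0,0,0,0],[0,8,0,0,0,0,0],[0,8,0,0,0,0,0]]'
```

```text
time_s: 5.4
tool_pos: [0.5161, -0.0682, 0.175]
tool_rot: [3.142, -0.001, -1.655]
contact_force: [-1.4, -0.2, 6.4]
opening: 0.0105
time_s: 5.78
tool_pos: [0.5156, -0.0735, 0.175]
tool_rot: [-3.141, 0.004, -1.657]
contact_force: [1.6, 9.7, 7.2]
opening: 0.0106
```

```bash
python3 -m creep '[[0,3,0,0,0,0,0],[0,6,0,0,0,0,0],[0,6,0,0,0,0,0]]'
```

```text
time_s: 6.15
tool_pos: [0.5155, -0.0743, 0.175]
tool_rot: [-3.141, 0.014, -1.661]
contact_force: [7.5, 28.7, 9.3]
opening: 0.0113
```

```bash
python3 - <<'E'
from h import *
for c in("scene","top"):
    im,d=cams.snapshot(c);cv2.imwrite(f"pics/{c}2.png",im[:,:,::-1]);np.savez(c+"2.npz",im=im,d=d)
E
```

```text
(no output)
```

View pics/scene2.png

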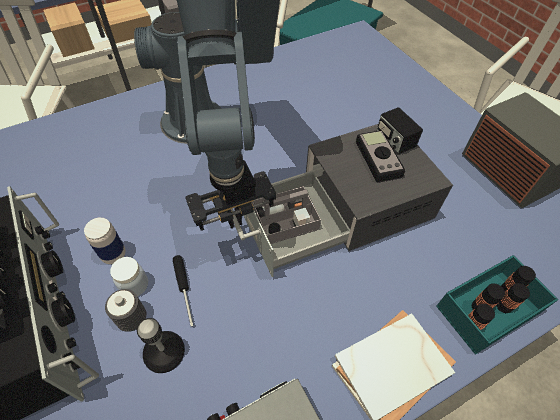

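View pics/top2.png

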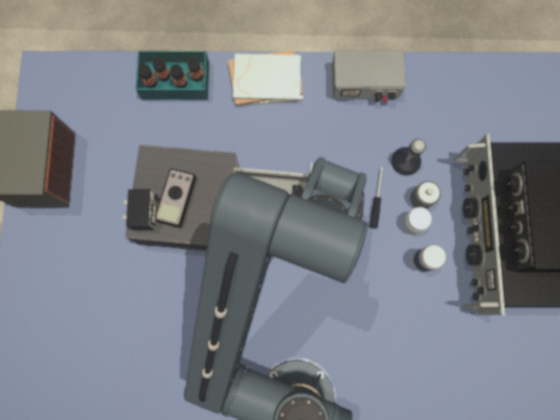

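The drawer is at its stop: the force rose to 29 N with no further movement. In the scene view the tote shows in the open drawer at about (295,220). I'll ease the pull, release and rise.

```bash
python3 -m creep '[[0,-4,0,0,0,0,0],[0,-6,0,0,0,0,0],[40,-6,0,0,0,0,0],[40,-6,0,0,0,0,0],[40,-6,0,0,0,0,0]]';python3 -m creep '[[40,0,0,-10,0,0,0],[40,0,0,-40,0,0,0],[40,0,0,-80,0,0,0],[40,0,0,-120,0,0,0],[40,0,0,-160,0,0,0]]'; python3 -m creep '[[60,50,0,0,0,0,0],[60,100,0,0,0,0,0],[60,150,0,0,0,0,0],[60,200,0,0,0,0,0],[60,200,0,0,0,0,0]]'
python3 - <<'E'
from h import *
for c in("scene","top"):
    im,d=cams.snapshot(c);cv2.imwrite(f"pics/{c}3.png",im[:,:,::-1]);np.savez(c+"3.npz",im=im,d=d)
E
```

```text
time_s: 6.88
tool_pos: [0.5155, -0.076, 0.1741]
tool_rot: [3.141, -0.0, -1.655]
contact_force: [-0.1, -0.0, -0.0]
opening: 0.0331
time_s: 7.5
tool_pos: [0.5154, -0.0757, 0.3362]
tool_rot: [-3.141, -0.0, -1.655]
contact_force: [0.9, -0.0, 0.5]
opening: 0.0398
time_s: 8.12
tool_pos: [0.4984, -0.2787, 0.3348]
tool_rot: [-3.14, -0.002, -1.66]
contact_force: [-0.1, 1.3, 0.3]
opening: 0.0596
```

View pics/scene3.png

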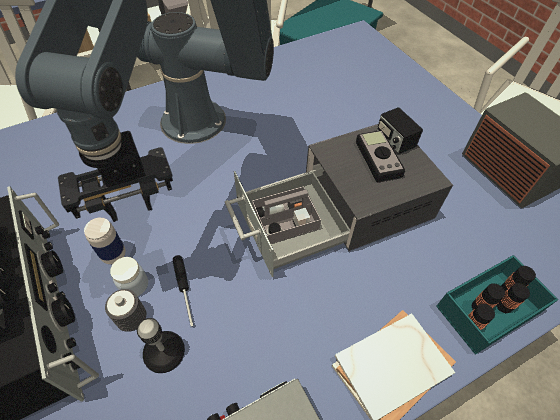

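View pics/top3.png

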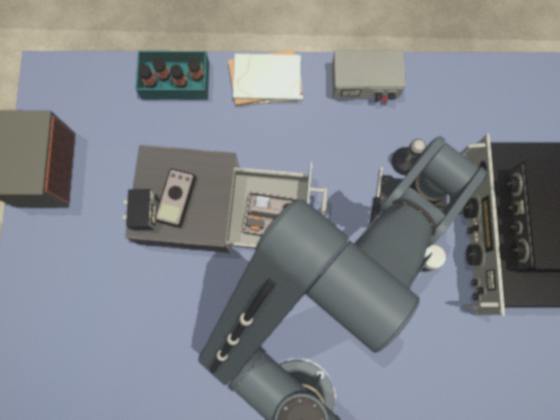

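The drawer is fully out. The tote and its spares show at about (290,213) in the scene view, and the top view is partly blocked by the arm. I'll locate the tote bar from depth.

```bash
python3 - <<'E'
from h import *
from bench import spotter
a=np.array([.0863,.9963]);b=np.array([.9963,-.0863])
for c,rg in(("scene",(165,275,225,350)),("top",(160,260,225,335))):
    d=np.load(c+"3.npz")["d"];w=cloud(c,d)
    P=w[rg[0]:rg[1],rg[2]:rg[3]].reshape(-1,3)
    q=(P[:,:2]-[.534,.125])@np.c_[a,b]
    # interior of drawer: a from -.145 to +.05 ; handle top z .119
    m=(P[:,2]>.108)&(P[:,2]<.127)&(q[:,0]>-.14)&(q[:,0]<.03)&(abs(q[:,1])<.09)
    B=P[m];print(c,len(B))
    if len(B)>5:
        v=fitline(B[:,:2]);print(B.mean(0),B.min(0),B.max(0),v,"ang",np.arctan2(v[1],v[0]))
        dd=np.array(v[:2]);dd=dd*np.sign(dd[1]);pr=(B[:,:2]-v[2:])@dd;print("ends",np.percentile(pr,[0,3,97,100]),"centre",np.array(v[2:])+dd*(np.percentile(pr,1)+np.percentile(pr,99))/2, "width",np.percentile((B[:,:2]-v[2:])@[dd[1],-dd[0]],[2,98]))
        np.save(f"bar_{c}.npy",B)
    # handle + panel
    m=(P[:,2]>.135)&(P[:,2]<.15)&(q[:,0]<-.1);print("panel a med",np.median(q[m][:,0]),m.sum())
    for n in["tote_grip","tote"]:
        L=spotter.regions_of(c,n)
        for k in L[:1]:
            Q=w[k["mask"]];Q=Q[~np.isnan(Q[:,0])];print(n,k["p"],k["box"],np.median(Q,0),np.percentile(Q,2,0),np.percentile(Q,98,0))
im=cv2.imread("pics/scene3.png")[165:285,215:355];cv2.imwrite("pics/c3.png",cv2.resize(im,None,fx=5,fy=5,interpolation=2))
E
```

```text
scene 289
[0.51412249 0.06808559 0.11619138] [0.49843519 0.01190501 0.10808575] [0.52725822 0.12732706 0.12157115] (np.float32(0.16986567), np.float32(0.98546726), np.float32(0.51656246), np.float32(0.074053526)) ang 1.400103
ends [-0.06297421 -0.06012634  0.04810304  0.05305689] centre [0.51558965 0.06840982] width [-0.01035681  0.00458886]
panel a med -0.15464227406816944 204
tote_grip 0.68 [252.1, 184.6, 318.3, 243.6] [0.51809965 0.06596406 0.05169497] [ 0.44625029 -0.00386783  0.01835428] [0.5803859  0.14248321 0.11962375]
tote 0.91 [250.4, 186.7, 321.5, 245.1] [0.51859383 0.06727269 0.05086364] [ 0.44626557 -0.00181693  0.01761944] [0.58029852 0.14424823 0.11937479]
top 163
[0.51327275 0.08878794 0.11773754] [0.50173294 0.04307027 0.10842277] [0.52538024 0.12950016 0.12654567] (np.float32(0.14075856), np.float32(0.99004394), np.float32(0.5132323), np.float32(0.08911518)) ang 1.4295688
ends [-0.04545045 -0.04009888  0.03821778  0.04138186] centre [0.51306897 0.08796646] width [-0.00634666  0.00754444]
panel a med -0.15205757120925056 62
tote_grip 0.56 [243.8, 191.7, 298.8, 238.2] [0.51833528 0.09607772 0.03736067] [0.45645155 0.01677271 0.01482033] [0.57752338 0.14973451 0.12338079]
tote 0.64 [242.0, 194.1, 298.8, 240.2] [0.51921503 0.09570961 0.03736153] [0.45815778 0.01923837 0.01527407] [0.57700376 0.14890417 0.12219219]
```

View pics/c3.png

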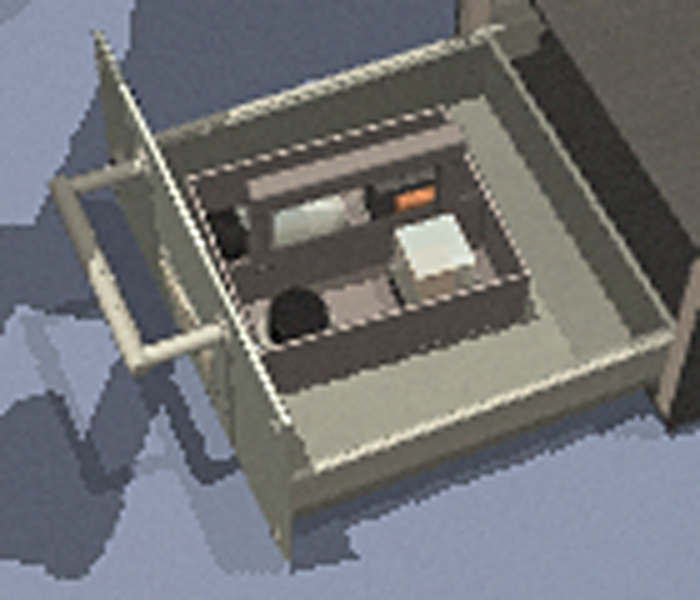

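```bash
python3 - <<'E'
from h import *
for c in("scene","top"):
    B=np.load(f"bar_{c}.npy")
    for z0 in(.113,.116):
        C=B[B[:,2]>z0];f=np.polyfit(C[:,1],C[:,0],1);r=C[:,0]-np.polyval(f,C[:,1])
        print(c,len(C),"slope",f[0],"x@.07",np.polyval(f,.07),"resid",np.percentile(r,[2,98]),"y",C[:,1].min(),C[:,1].max(),C[:,2].mean())
s=np.load("scene3.npz")["d"];w=cloud("scene",s)
P=w[165:275,225:350].reshape(-1,3)
m=(P[:,2]>.057)&(P[:,2]<.068)&(P[:,0]>.44)&(P[:,0]<.6)&(P[:,1]>-.012)&(P[:,1]<.15)
# tote rim rectangle
r=cv2.minAreaRect(P[m][:,:2].astype(np.float32));print(r)
E
```

```text
scene 234 slope 0.14509400212065263 x@.07 0.5135859624845764 resid [-0.00795871  0.00676365] y 0.012948742115117998 0.12732706385539466 0.11755156770130468
scene 186 slope 0.1450402631829882 x@.07 0.5127579817283586 resid [-0.00712789  0.00682335] y 0.012948742115117998 0.12563889205914697 0.11825904071877132
top 146 slope 0.13320113661397928 x@.07 0.5111980319105068 resid [-0.00691845  0.00690477] y 0.04307027122206302 0.1295001594512441 0.11856713926960752
top 116 slope 0.1292286867107719 x@.07 0.511252311626287 resid [-0.00690235  0.00692707] y 0.04307027122206302 0.1265856432579369 0.11953545084345005
((0.5123807191848755, 0.07014557719230652), (0.14988994598388672, 0.12399854511022568), 82.37721252441406)
```

```bash
python3 -c "
from h import *
plan([.5128,.076,.30],-.138)"
```

```text
t 8.425 tcp [ 0.4989 -0.2734  0.3344] [ 3.141  0.    -1.653] F [0.  0.9 0.4] op 60.0
shift mm [-349.4   15.    34.5] rv [-0.     0.    -1.515]
```

```bash
python3 -m creep '[[60,-40,2,0,0,0,-0.17],[60,-80,4,0,0,0,-0.34],[60,-120,6,0,0,0,-0.51],[60,-160,8,0,0,0,-0.68],[60,-200,10,0,0,0,-0.85]]';python3 -c "
from h import *
plan([.5128,.076,.30],-.138)"
```

```text
time_s: 9.05
tool_pos: [0.5055, -0.0722, 0.3345]
tool_rot: [-3.141, -0.0, -0.798]
contact_force: [0.3, -0.4, 0.3]
opening: 0.0603
t 9.05 tcp [ 0.5055 -0.0722  0.3345] [-3.141 -0.    -0.798] F [ 0.3 -0.4  0.3] op 60.3
shift mm [-101.  -108.8   34.5] rv [-0.   -0.   -0.66]
```

```bash
python3 -m creep '[[60,-25,-27,8,0,0,-0.16],[60,-50,-54,16,0,0,-0.33],[60,-75,-81,24,0,0,-0.5],[60,-101,-109,34,0,0,-0.66],[60,-101,-109,34,0,0,-0.66]]';python3 - <<'E'
from h import *
plan([.5128,.076,.161],-.138)
im,d=cams.snapshot("scene");cv2.imwrite("pics/s4.png",im[:,:,::-1])
E
```

```text
time_s: 9.68
tool_pos: [0.513, 0.0769, 0.2997]
tool_rot: [-3.141, 0.002, -0.14]
contact_force: [0.0, -0.4, 0.3]
opening: 0.0598
t 9.675 tcp [0.513  0.0769 0.2997] [-3.141e+00  2.000e-03 -1.400e-01] F [ 0.  -0.4  0.3] op 59.8
shift mm [  0.2   0.9 138.7] rv [-0.     0.002 -0.002]
```

View pics/s4.png

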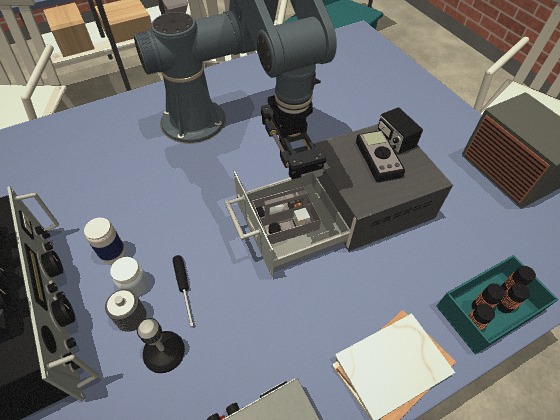

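The gripper sits above the tote bar with its body across the drawer, and the roof is clear. I'll go down.

```bash
python3 -m creep '[[60,0,0,45,0,0,0],[60,0,0,85,0,0,0],[60,0,0,112,0,0,0],[60,0,0,130,0,0,0],[60,0,0,138,0,0,0]]';python3 -m creep '[[60,0,0,0,0,0,0],[0,0,0,0,0,0,0],[0,0,0,0,0,0,0],[0,0,0,0,0,0,0],[0,0,0,0,0,0,0]]';python3 -m creep '[[0,0,0,0,0,0,0],[0,0,0,0,0,0,0],[0,0,0,0,0,0,0]]'; python3 - <<'E'
from h import *
plan([.5128,.076,.161],-.138)
im,d=cams.snapshot("scene");cv2.imwrite("pics/s5.png",im[165:285,215:355,::-1].repeat(5,0).repeat(5,1))
E
```

```text
time_s: 10.35
tool_pos: [0.5142, 0.073, 0.1617]
tool_rot: [3.141, 0.001, -0.147]
contact_force: [-1.0, -0.2, 0.3]
opening: 0.0601
time_s: 10.98
tool_pos: [0.5144, 0.0738, 0.1625]
tool_rot: [-3.142, -0.0, -0.145]
contact_force: [-0.3, -0.0, 0.1]
opening: 0.0276
time_s: 11.35
tool_pos: [0.5115, 0.0741, 0.162]
tool_rot: [3.141, 0.007, -0.145]
contact_force: [-4.9, 0.4, 4.2]
opening: 0.0136
t 11.35 tcp [0.5115 0.0741 0.162 ] [ 3.141  0.007 -0.145] F [-4.9  0.4  4.2] op 13.6
shift mm [ 1. -2.  1.] rv [ 0.     0.007 -0.007]
```

View pics/s5.png

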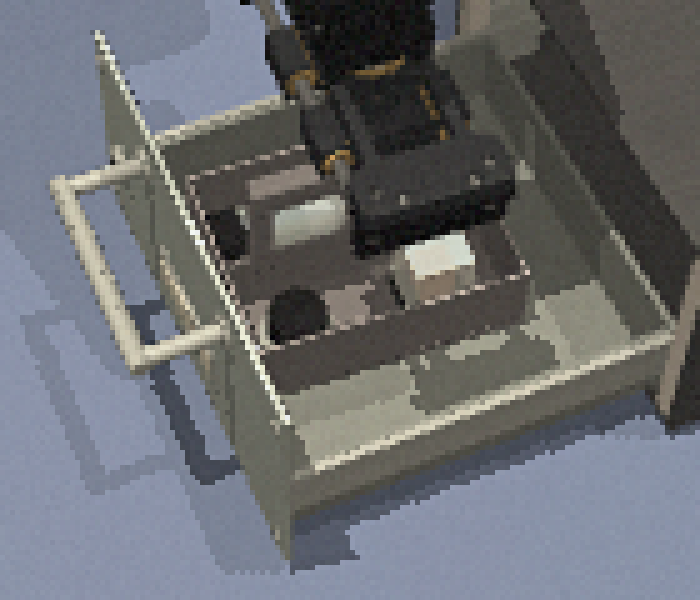

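The bar is gripped, with the opening at 13.6 mm for a 14 mm bar. I'll start with a slow lift.

```bash
python3 -m creep '[[0,0,0,0,0,0,0],[0,0,0,-3,0,0,0],[0,0,0,-8,0,0,0],[0,0,0,-14,0,0,0],[0,0,0,-20,0,0,0]]';python3 - <<'E'
from h import *
s=readout.state();print(s["contact_force"],s["ft_torque"],s["tool_rot"])
im,d=cams.snapshot("scene");cv2.imwrite("pics/s6.png",im[165:285,215:355,::-1].repeat(5,0).repeat(5,1))
E
```

```text
time_s: 12.02
tool_pos: [0.5144, 0.0737, 0.1825]
tool_rot: [3.142, -0.0, -0.145]
contact_force: [0.2, -0.3, -7.5]
opening: 0.0139
[ 0.24027237 -0.26333085 -7.53878302] [-0.05687689 -0.11849311 -0.00826848] [ 3.14158393e+00 -4.88004451e-06 -1.45021154e-01]
```

View pics/s6.png

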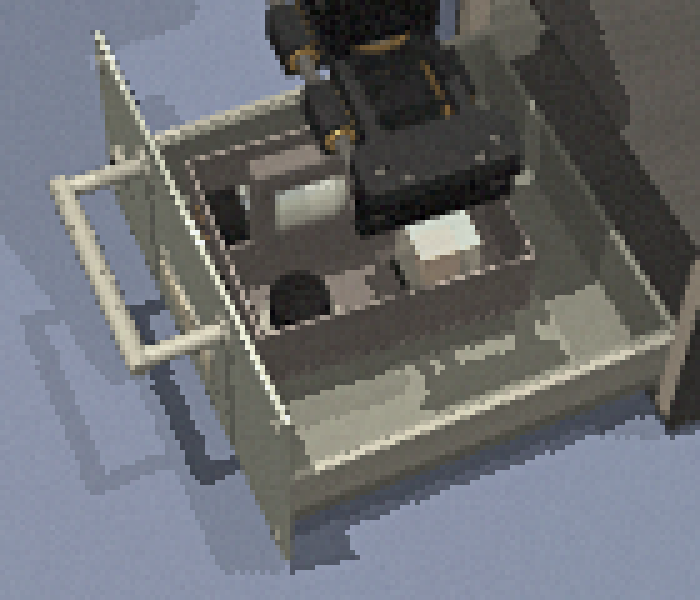

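The tote is fully supported (7.5 N), looks level, and its spares are in place. I'll continue the lift.

```bash
python3 -m creep '[[0,0,0,-10,0,0,0],[0,0,0,-25,0,0,0],[0,0,0,-42,0,0,0],[0,0,0,-60,0,0,0],[0,0,0,-78,0,0,0]]';python3 -m creep '[[0,0,0,-17,0,0,0],[0,0,0,-33,0,0,0],[0,0,0,-46,0,0,0],[0,0,0,-55,0,0,0],[0,0,0,-60,0,0,0]]';python3 -m creep '[[0,0,0,0,0,0,0],[0,0,0,0,0,0,0],[0,0,0,0,0,0,0],[0,0,0,0,0,0,0],[0,0,0,0,0,0,0]]'
python3 - <<'E'
from h import *
plan([.5128,.076,.33],-.138)
s=readout.state();print(s["contact_force"],s["ft_torque"])
for c in("scene","top"):
    im,d=cams.snapshot(c);np.savez(c+"7.npz",im=im,d=d);cv2.imwrite(f"pics/{c}7.png",im[:,:,::-1])
    w=cloud(c,d)
    # tote walls rim points z around .168+.045 
    P=w.reshape(-1,3);z=s["tool_pos"][2]-.051-.092+.045
    m=(abs(P[:,2]-z)<.012)&(abs(P[:,0]-.513)<.09)&(abs(P[:,1]-.07)<.09)
    print(c,m.sum(),"rim z exp",z)
cv2.imwrite("pics/s7z.png",cv2.resize(cv2.imread("pics/scene7.png")[90:270,220:360],None,fx=3.3,fy=3.3))
E
```

```text
time_s: 12.7
tool_pos: [0.5141, 0.0737, 0.2617]
tool_rot: [-3.142, -0.001, -0.145]
contact_force: [0.8, 1.3, -6.6]
opening: 0.0138
time_s: 13.32
tool_pos: [0.5142, 0.0737, 0.3208]
tool_rot: [-3.142, -0.0, -0.145]
contact_force: [-0.2, -0.4, -7.3]
opening: 0.0137
time_s: 13.95
tool_pos: [0.5143, 0.0737, 0.3201]
tool_rot: [3.142, 0.0, -0.145]
contact_force: [1.0, 0.5, -7.9]
opening: 0.0137
t 13.95 tcp [0.5143 0.0737 0.3201] [ 3.142  0.    -0.145] F [ 1.   0.5 -7.9] op 13.7
shift mm [-1.8 -2.1 -9.9] rv [ 0.     0.    -0.007]
[ 1.0430928   0.47484989 -7.92252692] [-0.08519176 -0.11841235 -0.01224045]
scene 853 rim z exp 0.2220903810971332
top 131 rim z exp 0.2220903810971332
```

View pics/s7z.png

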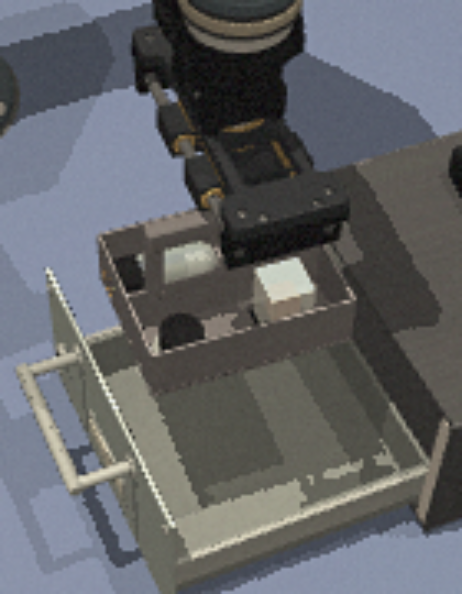

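View pics/top7.png

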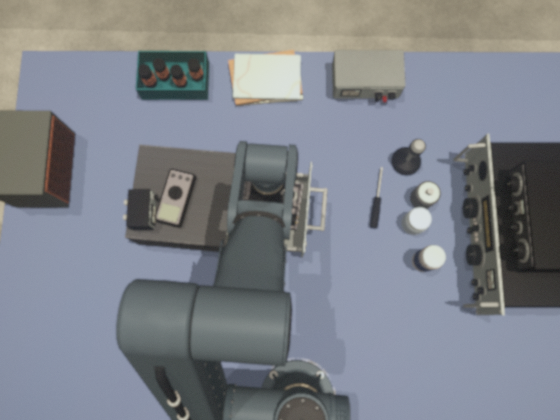

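```bash
python3 - <<'E'
from h import *
w=cloud("scene",np.load("scene7.npz")["d"]);P=w.reshape(-1,3)
yv=np.array([.99,-.139]);xv=np.array([.139,.99])
q=np.c_[(P[:,:2]-[.512,.070])@xv,(P[:,:2]-[.512,.070])@yv]
# +y side outer wall: top & bottom z vs along-x
m=(abs(q[:,1]-.06)<.006)&(P[:,2]>.165)&(P[:,2]<.24)
X=[];Z=[]
for x in np.arange(-.07,.075,.01):
    k=m&(abs(q[:,0]-x)<.005)
    if k.sum()>4: X.append(x);Z.append(np.percentile(P[k,2],92))
print(np.c_[X,Z].round(3).tolist(),"tilt",np.polyfit(X,Z,1)[0])
# handle bar top
m=(abs(q[:,1])<.009)&(q[:,0]<-.02)&(q[:,0]>-.06)&(P[:,2]>.262)&(P[:,2]<.29);print("bar z",m.sum(),np.median(P[m,2]),np.polyfit(q[m,0],P[m,2],1)[0])
# rims both ends across
for y in(-.055,.055):
    m=(abs(q[:,1]-y)<.008)&(abs(q[:,0]+.073)<.006)&(P[:,2]>.19)&(P[:,2]<.24);print(y,m.sum(),np.percentile(P[m,2],90) if m.any() else None)
Q=w[165:275,225:350].reshape(-1,3)
a=np.array([.0863,.9963]);b=np.array([.9963,-.0863])
qq=(Q[:,:2]-[.534,.125])@np.c_[a,b];m=(Q[:,2]>.135)&(Q[:,2]<.15)&(qq[:,0]<-.1);print("panel a",np.median(qq[m][:,0]))
s=readout.state();print(s["time_s"],s["tool_pos"],s["opening"])
E
```

```text
[[-0.07, 0.22], [-0.06, 0.22], [-0.05, 0.22], [-0.04, 0.219], [-0.03, 0.219], [-0.02, 0.22], [-0.01, 0.219], [0.0, 0.22], [0.01, 0.219], [0.02, 0.219], [0.03, 0.22], [0.04, 0.219], [0.05, 0.219], [0.06, 0.219], [0.07, 0.22]] tilt -0.0038495835909827616
bar z 113 0.27540440194335675 0.04138766430673689
-0.055 19 0.22050182106021357
0.055 43 0.22031575231433334
panel a -0.15463847691743554
14.05 [0.51431427 0.07370501 0.32021701] 0.013665734046217907
```

```bash
python3 -c "
from bench import order;print(order.close_job())"
```

```text
the job is handed in; nothing more can be done
None
```

I pulled the drawer out by its bar until it would go no further: the force rose to 29 N and it stopped moving. I then gripped the tote by its bar near the middle, lifted it straight up, and handed the job in at about 14 s with the tote still held.

**Last checks before handing in:**
- **Height:** the handle centre is at about 0.267 m (0.243 m needed).
- **Level:** the tilt along the tote's long rim is about 0.004 rad. The two corners I checked across its width match within 1 mm.
- **Grip:** the opening is 13.7 mm on the 14 mm bar, and the tote hangs with a steady load of about 7.5 N. The arm had been holding still for 0.6 s.
- **Drawer:** the front panel is in the same place as just after the pull.
- **Other things on the table:** none of those in view had visibly moved. I judged this by eye and did not measure it.

**Limits of these checks:**
- The transformer was hidden behind the gripper in the final picture, so I only have the steady load and its place before the lift to say it is still in the tote. The valve, relay and knob all showed in place.
- I had no direct reading of how far the drawer is out. It rests on that force rise: the drawer moved about 196 mm, and it looked about 10 mm ajar at the start.
- A slope fitted to the few visible points of the tote's bar gave 0.04 rad. That is noisier than the rim figure and still within the 0.1 rad limit.

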